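# Seat the flow-cell cover on its locating pin and clamp it

### The arm

A 6-joint arm with a two-finger parallel gripper is mounted at the origin on the work surface. World frame = base frame: x ahead of the robot, y to its left, z up, the work surface at z = 0. Lengths are in m, angles in rad, forces in N, time in s.
With the tool pointing down it reaches from about 0.35 to 0.775 m from the base axis. Payload 7.3 kg.
Tool frame: the origin (TCP) lies at the very end of the fingers, on their centre line; the grasp point (between the pads) lies 19 mm behind it; z points along the fingers, y is the line along which they close (so a half turn about z gives the same grasp; the last joint's range is limited). The gripper opens to 92 mm and grips with 3 to 60 N. Pads are 19 mm wide; open, the fingers measure 130 mm over their backs; the gripper's body (75 mm by 190 mm) begins 47 mm behind the grasp point.
Start: joints at [1.084, 0.342, 1.524, -0, 1.275, -0.146], TCP at [0.175, 0.495, 0.227] pointing down, gripper open.
Joint ranges: [-2.53, 2.53], [-0.77, 2.02], [0.04, 2.7], [-1, 4.14], [0.28, 2.66], [-3.11, 3.11]. Speed limits (rad/s): [2.57, 2.57, 3.14, 3.14, 3.14, 3.14].

### API

Orientations are given as [roll, pitch, yaw] about the fixed x, y, z axes, in that order (R = Rz(yaw) Ry(pitch) Rx(roll)).
In Python, from cell import observe, read_camera, get_calibration, hand_in, search_frame gives the robot as it stands.
- The arm moves only by the tool step_arm, never from a script. Its argument "commands" is a list of rows, each an object with "translation": the shift along the tool's x, y, z in mm, a list of three; "roll": the turn about the tool's z in rad. In form: [{"translation": [x, y, z], "roll": roll}, ...]. A call has 1 to 20 rows; each row shifts and turns the commanded pose from where the row before left it, along the tool's axes as they then stand; what a row does not reach is not made up. A row lasts 1/12 s, in which the tool goes at most 41.7 mm and 7.16 degrees, less where a joint would pass 70% of its speed; a pose out of reach is approached as far as the arm can. A call is refused whole if a number of a shift passes 41.7 or a number of a turn 0.125, either way. A call with a gripper value outside its range is refused whole. "fingers" is the opening, from 0 (shut) to 1 (fully open), set as the call begins (left out, the last holds). The fingers move at their own pace and stop on an object; "grip_force" is the grip in N (left out, the last holds). Time passes only in rows, so rows that do not move let the fingers close. It gives the time, the measured TCP pose, the force, the opening and the grip force at its end, in the units of the state.
- observe(): the state, without advancing time (a new reading comes with each control period).
- read_camera(name): name is "side" or "top" or "wrist"; returns the picture (420x560x3 uint8, red, green, blue); there is no depth.
- get_calibration(name): a dict with "camera_matrix" (3x3 intrinsics, pixels), "dist_coeffs" ([k1, k2, p1, p2, k3] as OpenCV has them; the pictures are not rectified), "world_from_camera" (4x4, takes a point from camera to world coordinates). Camera axes: x right, y up, looking along -z (the intrinsics and any distortion apply to the point x, -y, -z); pixel columns grow to the right and rows downward; lengths in m; the calibration is good to about 2 mm. A picture is of the moment at which its call begins: read the wrist's pose just before it. get_calibration takes no time and is no camera call; for the wrist camera it gives the pose at the moment of the call.
- hand_in(): hands the job in; it is judged then, once.
Trained networks look in the newest picture that a camera, given by its name, has taken for a name from the list of things; names that differ only in an ending like _2 or _b are one class to them, and where a whole thing is asked for, a point or a joint stands for the part that bears it (a point fixed in the world has none). Each returns a list of dicts, best first, with "confidence" (0 to 1); they miss things now and then, are a little off and sometimes report something else, mostly with a low value. They report only what shows in the picture. A call takes as long as a camera call. They do not tell look-alikes from the thing itself.
- search_frame(camera, name): "at" ([x, y, z] in m, in world coordinates, good to about 4 mm: the middle of the surface that is visible of it).
The state is a dict: "time": time; "qpos": joint angles; "qvel": joint speeds; "joint_efforts": joint torques, N m; "tool_pos": TCP position; "tool_rot": TCP orientation; "contact_force": force on the tool from outside, world axes, zero at the start; "torque": the same for the moment, N m; "opening": finger opening in m; "grip_force": force on a finger pad.
Only numpy, scipy, OpenCV 4.12 (cv2) and the standard library are available. Lean on these libraries where they do the work, as an engineer would, in place of code of your own. Each camera call takes 0.05 s, during which the arm holds its last target. There are 200 camera calls.

### The job

Close the flow cell: put the grey cover plate with the green grip squarely on the fixed grey base and nudge it gently (the gasket faces are delicate, never bear down hard on the base or let the plate drop on it) until its hole drops over the steel locating pin and it lies flush on the base. Then swing the red-knobbed clamp fully round so that its bar points along the base over the plate, let go, and leave everything else on the bench where it is.

Things in the scene. Friction and masses are not known exactly. Their poses are not given: they have to be found in the camera images.
- plate: Flow-cell cover plate, loose, flat on the bench: grey plastic, 70 (x) x 110 (y) x 10 mm, about 0.17 kg. Origin: centre of its underside, z up. A green grip block 44 (x) x 22 (y) mm rises from the middle of its top to z = 38 mm: pinch it across the 22 mm. One through hole, diameter 12 mm, at x 0, y +32 mm (four small dark dots are mere marks).
- plate_hole (a point): centre of the plate's through hole, at its underside (plate x 0, y +32, z 0 mm); axes as the plate's
- base: Lower half of the flow cell, fixed: rigid grey block 90 (x) x 175 mm (y -105 to +70), flat top face at z = 40 mm, on a 6 mm high aluminium foot 15 mm wider all round. Origin on the bench under the middle of the plate's seat: once mounted, the plate's origin and axes lie over the base's, give or take the pin's setting. Dark window and black disc are flush. A clamp stands near its -y end.
- pin_nominal (a point): Nominal foot of the steel locating pin, centre of a black disc 32 mm across on the base's face (base x 0, y +32, z 40 mm). The pin is upright, diameter 10, 9 mm high, top edge barely broken, in a flush brass ring. It is locked, immovable, at an unmeasured place up to 5 mm from this point in base x and up to 5 mm in base y: find it by feel or sight.
- clamp (a joint): Black swing clamp, vertical axis, rad. 0: bar along base +x, clear of the plate; grows counter-clockwise from above; 1.57: bar along base +y, over the plate's -y end; stop at 1.65. Friction about 0.12 N m, stays where left. Bar 14 mm wide, reaches 56 mm from the axis, underside 52 mm above the bench, 2 mm over a seated plate; an unseated plate blocks it.
- clamp_pivot (a point): clamp axis at the level of the underside of the bar: base x 0, y -82, z 52 mm; axes as the base's
- clamp_knob (a point): centre of the top of the clamp's red upright knob, diameter 12 mm, 46 mm from the clamp axis; the knob rises from the bar's top (58 mm above the bench) to 92 mm above the bench; push it sideways or pinch it
- nut_tray: white open tray 75 x 55 x 22 mm with three steel wing nuts, loose; origin centre of underside; x is the long side
- wrench: steel wrench 150 mm long lying on the bench, loose; origin at the middle of its underside, x along its length
- blue_bottle: white bottle with blue cap, diameter 72 mm, 150 mm tall, loose; origin centre of underside
- orange_bottle: clear glass jar with orange cap, diameter 72 mm, 120 mm tall, loose; origin centre of underside
- beaker: small clear glass beaker, rim diameter 70 mm, 85 mm tall, loose; origin centre of underside
- collar: black rubber ring lying flat, outer diameter 60, inner 40, 12 mm high, loose; origin centre of underside
Not all that is in view belongs to the job. There is more than one size of the base; the job needs the larger. Several things look just like the plate: the one meant starts farthest from the robot's base.

How it is judged:
On the way, in this order (a step that is already met when the one before it is completed fails the run):
1. the plate lies flush on the base with its hole over the pin (z of plate_hole in the frame of base between 0.0375 and 0.042 m and horizontal distance between plate_hole and pin_nominal below 0.01 m and angle between plate's own z axis and vertical below 0.035 rad and y of plate in the frame of base below 0.02 m and angle between the y axis of plate and the y axis of base, either way round below 0.15 rad), for 0.3 s.
2. the clamp is swung over the seated plate (all of step 1 and value of joint clamp above 1.3 rad), for 0.2 s.
At the end, for the whole second after the job is handed in: The plate lies at rest flush on the base (hole's underside within 2 mm of the face, tilt under 0.035 rad), its hole over the pin (within 10 mm of the nominal pin point), square with the base and the right way round (within 0.15 rad), and the clamp stands at more than 1.3 rad, over the plate (all of step 2 and linear speed of plate below 0.01 m/s); the robot touches nothing.
It fails at once if the plate is pressed or dropped on the base, pin or clamp with more than 35 N (contact force between plate and base above 35 N).
It fails at once if a bystander is moved by more than 25 mm (distance of any of nut_tray, wrench, blue_bottle, orange_bottle, beaker, collar from where it was at the start of the episode above 0.025 m).
It also fails if it takes over 72 s, if anything falls off the work surface, if the arm or the gripper's body presses on something with over 40 N, if the wrist force passes 120 N, or if a joint passes its speed limit or range.

## Working session

There is one attempt and no reset: what is moved stays moved. The work goes in short steps, Python scripts to look and compute and a tool call to move; the robot and the scene stay as the last step left them, time stands still between calls to the robot, and variables do not carry over. Pictures are saved under pics/ and viewed, at most 10 in all, crops included, and the job is handed in when it is done.

Besides the shell and the picture viewer there is one more tool, called after "Call:" as a command line: name --argument value ..., lists and objects as JSON in quotes. step_arm: Moves the arm, as the interface text tells. Its arguments: {"type":"object","properties":{"commands":{"type":"array"},"fingers":{"type":"number"},"grip_force":{"type":"number"}},"required":["commands"]}

```bash
mkdir -p pics
cat > h.py <<'E'
import numpy as np, cv2
from cell import observe, read_camera, get_calibration, search_frame
def save(cam,fn,crop=None,scale=1):
    im=read_camera(cam)
    if crop: im=im[crop[1]:crop[3],crop[0]:crop[2]]
    im=cv2.resize(im,None,fx=scale,fy=scale,interpolation=cv2.INTER_CUBIC)
    cv2.imwrite(fn,im[:,:,::-1])
def pix(cam,pts,c=None):
    c=c or get_calibration(cam); T=np.linalg.inv(np.array(c["world_from_camera"]))
    p=np.atleast_2d(pts)@T[:3,:3].T+T[:3,3]; p=p*[1,-1,-1]
    return cv2.projectPoints(p.reshape(-1,1,3).astype(float),np.zeros(3),np.zeros(3),np.array(c["camera_matrix"],float),np.array(c["dist_coeffs"],float))[0][:,0]
def world(cam,px,z,c=None):
    c=c or get_calibration(cam); T=np.array(c["world_from_camera"])
    u=cv2.undistortPoints(np.array(px,float).reshape(-1,1,2),np.array(c["camera_matrix"],float),np.array(c["dist_coeffs"],float))[:,0]
    d=np.c_[u[:,0],-u[:,1],-np.ones(len(u))]@T[:3,:3].T
    s=(z-T[2,3])/d[:,2]
    return T[:3,3]+d*s[:,None]
E
python3 - <<'E'
from h import *
np.set_printoptions(precision=4,suppress=True)
save("top","pics/top.png",scale=1.42); save("side","pics/side.png")
for n in ["plate","base","clamp_knob","plate_hole","pin_nominal","clamp_pivot","nut_tray","wrench","blue_bottle","orange_bottle","beaker","collar"]:
    print(n,[(np.round(d["at"],3).tolist(),round(d["confidence"],2),pix("top",d["at"])[0].round().tolist()) for d in search_frame("top",n)])
o=observe(); print(o["time"],o["tool_pos"],o["tool_rot"],o["contact_force"])
E
```

```text
plate [([0.545, -0.236, 0.01], 0.75, [339.0, 203.0]), ([0.5, 0.207, 0.042], 0.43, [217.0, 216.0])]
base [([0.289, 0.24, 0.027], 0.97, [208.0, 275.0]), ([0.5, 0.207, 0.039], 0.9, [217.0, 216.0])]
clamp_knob [([0.501, 0.141, 0.054], 0.59, [235.0, 215.0]), ([0.55, -0.236, 0.01], 0.41, [339.0, 202.0])]
plate_hole [([0.391, -0.237, 0.008], 0.87, [340.0, 245.0]), ([0.545, -0.236, 0.012], 0.6, [339.0, 203.0]), ([0.497, 0.205, 0.041], 0.53, [217.0, 216.0])]
pin_nominal [([0.289, 0.247, 0.03], 0.93, [206.0, 275.0]), ([0.498, 0.203, 0.041], 0.7, [218.0, 216.0])]
clamp_pivot [([0.291, 0.243, 0.029], 0.94, [207.0, 274.0]), ([0.501, 0.203, 0.037], 0.93, [218.0, 215.0])]
nut_tray []
wrench [([0.592, 0.006, 0.008], 0.46, [273.0, 191.0]), ([0.496, 0.207, 0.04], 0.25, [217.0, 217.0])]
blue_bottle [([0.72, 0.088, 0.103], 0.88, [249.0, 151.0])]
orange_bottle [([0.724, -0.079, 0.12], 0.59, [298.0, 149.0])]
beaker [([0.433, 0.533, 0.043], 0.94, [125.0, 235.0]), ([0.547, -0.238, 0.013], 0.31, [339.0, 202.0])]
collar [([0.365, -0.442, 0.012], 0.63, [396.0, 251.0])]
0.7 [0.1755 0.4948 0.2267] [ 3.1415 -0.      2.8008] [-0.491  -0.3958  0.2515]
```

View pics/top.png

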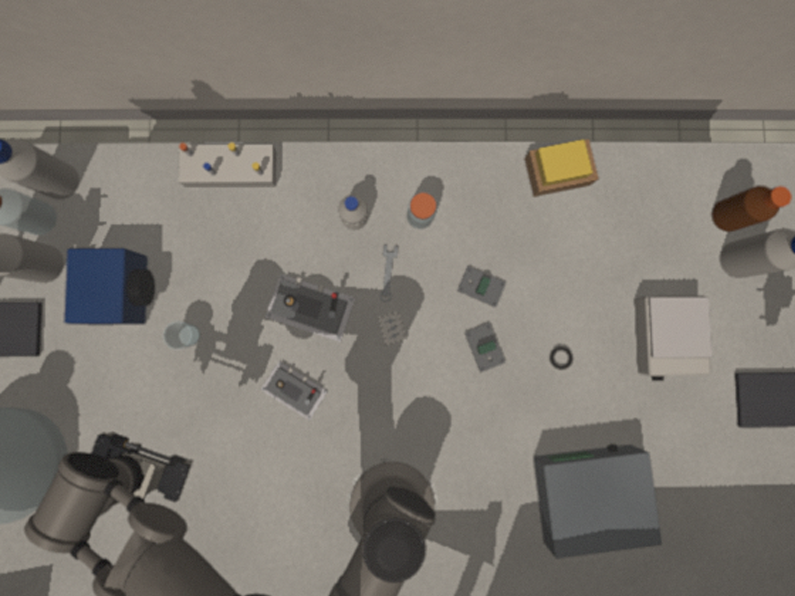

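View pics/side.png

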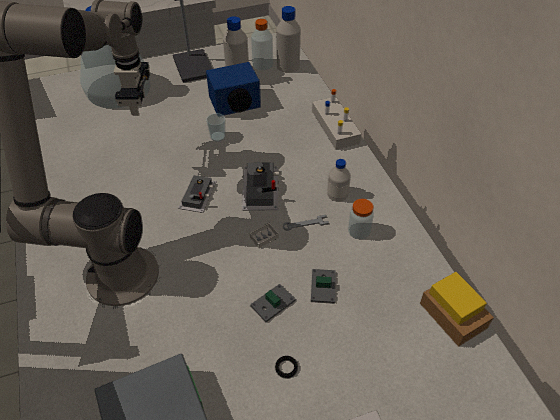

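Top picture (shown at 1.42×): two plates with green grips, at (482,285), ≈(0.545,-0.236), 0.59 m away, and at (486,347), ≈(0.391,-0.237), 0.46 m away. There are two bases, a larger one at (312,306) and a smaller one at (296,388). The side view shows the same layout. Could be mistaken: plate far (482,285) vs near (486,347), and base large (312,306) vs small (296,388). I choose the far plate and the large base, and will check both close up with the wrist camera.

```bash
cat >> h.py <<'E'
np.set_printoptions(precision=4,suppress=True)
def toolmat():
    from scipy.spatial.transform import Rotation as R
    o=observe(); return R.from_euler("xyz",o["tool_rot"]).as_matrix(),np.array(o["tool_pos"])
def shift(target,R=None):
    M,p=toolmat(); return (M if R is None else R).T@(np.array(target)-p)*1000
E
python3 - <<'E'
from h import *
M,p=toolmat(); c=get_calibration("wrist"); T=np.array(c["world_from_camera"])
print(M); print("cam in tool",M.T@(T[:3,3]-p)); print("cam axes in tool",M.T@T[:3,:3]); print(c["camera_matrix"])
print(shift([0.545,-0.236,0.25]), shift([0.5,0.207,0.25]))
E
```

```text
[[-0.9425  0.3342  0.    ]
 [ 0.3342  0.9425  0.0001]
 [ 0.      0.0001 -1.    ]]
cam in tool [ 0.0827  0.0006 -0.1584]
cam axes in tool [[-0.0007  0.9511  0.3089]
 [ 1.      0.0008 -0.0002]
 [-0.0004  0.3089 -0.9511]]
[[290.5064   0.     281.7928]
 [  0.     290.5064 208.3632]
 [  0.       0.       1.    ]]
[-592.5649 -565.2714  -23.3076] [-402.0841 -162.7903  -23.2739]
```

Call:
step_arm --commands '[{"translation": [-34,-14,-4],"roll": 0},{"translation": [-34,-14,-4],"roll": 0},{"translation": [-34,-14,-4],"roll": 0},{"translation": [-34,-14,-4],"roll": 0},{"translation": [-34,-14,-4],"roll": 0},{"translation": [-34,-14,-4],"roll": 0},{"translation": [-34,-14,-4],"roll": 0},{"translation": [-34,-14,-4],"roll": 0},{"translation": [-34,-14,0],"roll": 0},{"translation": [-34,-14,0],"roll": 0},{"translation": [-34,-14,0],"roll": 0},{"translation": [0,0,0],"roll": 0},{"translation": [0,0,0],"roll": 0}]'

```text
time: 1.78
tool_pos: [0.4775, 0.2233, 0.2583]
tool_rot: [-3.141, -0.001, 2.797]
contact_force: [-0.5, -0.1, -1.0]
opening: 0.092
grip_force: 0.0
```

Run:
```python
from h import *
save("wrist","pics/w1.png",scale=1.42)
for n in ["base","clamp_knob","pin_nominal","clamp_pivot"]:
    print(n,[(np.round(d["at"],4).tolist(),round(d["confidence"],2),pix("wrist",d["at"])[0].round().tolist()) for d in search_frame("wrist",n)])
o=observe(); print(o["time"],o["tool_pos"],o["tool_rot"],o["contact_force"])
import json; c=get_calibration("wrist"); json.dump({k:np.array(v).tolist() for k,v in c.items()},open("w1.json","w"))
```

```text
base [([0.2969, 0.2589, 0.0302], 0.75, [257.0, 29.0]), ([0.4905, 0.2103, 0.04], 0.72, [275.0, 194.0])]
clamp_knob [([0.5059, 0.1449, 0.0566], 0.82, [232.0, 223.0]), ([0.282, 0.1976, 0.0442], 0.58, [202.0, 33.0])]
pin_nominal [([0.3, 0.2504, 0.0253], 0.72, [252.0, 36.0]), ([0.4927, 0.2106, 0.0383], 0.66, [275.0, 195.0])]
clamp_pivot [([0.49, 0.2089, 0.0378], 0.92, [273.0, 193.0]), ([0.3027, 0.2526, 0.0307], 0.56, [254.0, 36.0])]
2.0333 [0.4756 0.2257 0.2589] [ 3.1413 -0.      2.8026] [ 0.2267  0.2832 -0.6281]
```

View pics/w1.png

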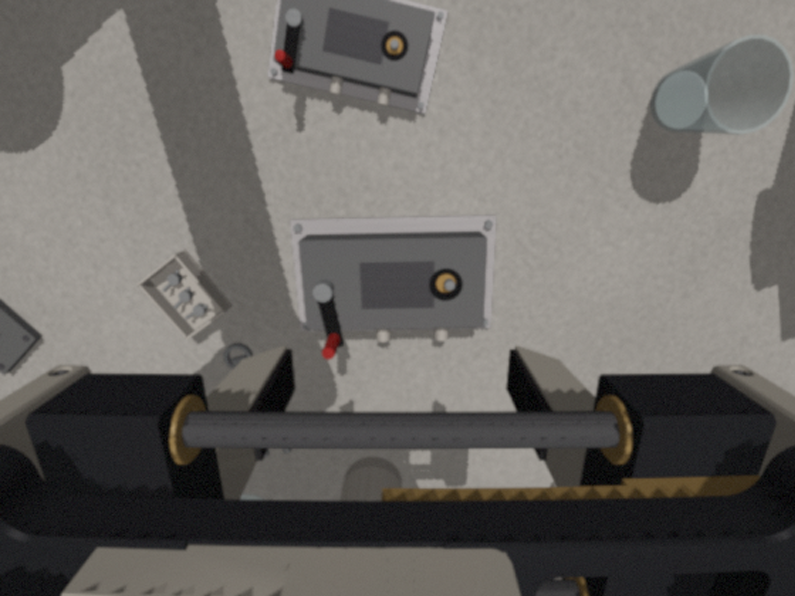

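The wrist picture shows the large base in the middle, with its disc and pin at (446,285), pivot at (322,292) and knob at (331,345). The small base is at the top, the nut tray at (185,295) and the beaker at the right. Base +y runs to the image right.

Run:
```python
from h import *
import json
c=json.load(open("w1.json"))
W=lambda px,z: world("wrist",np.array(px)/1.42,z,c)
pin=W([[446,285]],.04)[0]; piv=W([[322,292]],.062)[0]; print("disc",pin,"pivot",piv,"knob",W([[331,345]],.09))
e=W([[303,238],[490,233],[490,310],[303,238]],.04); print(e, [np.linalg.norm(e[i+1]-e[i]) for i in range(2)])
d=pin-piv; print(np.linalg.norm(d[:2]),"expect .114; y dir angle",np.arctan2(d[1],d[0]), np.arctan2(*(e[1]-e[0])[1::-1]))
M,p=toolmat(); t=pin-M[:,0]*.055; t[2]=.12; print(M.T@(t-p)*1000)
```

```text
disc [0.5177 0.258  0.04  ] pivot [0.4796 0.1501 0.062 ] knob [[0.5203 0.1468 0.09  ]]
[[0.4306 0.1473 0.04  ]
 [0.4836 0.3112 0.04  ]
 [0.5562 0.2908 0.04  ]
 [0.4306 0.1473 0.04  ]] [np.float64(0.17221742404593401), np.float64(0.07538419247132694)]
0.11441041772137611 expect .114; y dir angle 1.2315963632040055 1.2577475625991117
[-83.9419  44.4144 138.9262]
```

Call:
step_arm --commands '[{"translation": [-14,7.4,23],"roll": 0},{"translation": [-14,7.4,23],"roll": 0},{"translation": [-14,7.4,23],"roll": 0},{"translation": [-14,7.4,23],"roll": 0},{"translation": [-14,7.4,23],"roll": 0},{"translation": [-14,7.4,23],"roll": 0},{"translation": [0,0,0],"roll": 0},{"translation": [0,0,0],"roll": 0}]'

```text
time: 2.7
tool_pos: [0.5693, 0.2391, 0.1195]
tool_rot: [-3.14, -0.003, 2.802]
contact_force: [-0.0, -1.1, -0.4]
opening: 0.092
grip_force: 0.0
```

Run:
```python
from h import *
import json
c=get_calibration("wrist"); json.dump({k:np.array(v).tolist() for k,v in c.items()},open("w2.json","w"))
save("wrist","pics/w2.png",scale=1.42)
im=cv2.imread("pics/w2.png"); x,y=(pix("wrist",[0.518,.258,.04],c)[0]*1.42).astype(int)
print(x,y); cv2.imwrite("pics/w2c.png",cv2.resize(im[max(y-60,0):y+60,x-60:x+60],None,fx=4,fy=4))
cv2.imwrite("pics/both.png",np.hstack([cv2.resize(im,(480,360)),cv2.resize(im[max(y-50,0):max(y-50,0)+100,x-40:x+40],(288,360))]))
o=observe(); print(o["time"],o["tool_pos"],o["tool_rot"])
```

```text
400 214
2.75 [0.5697 0.2392 0.1211] [-3.1414 -0.0006  2.802 ]
```

View pics/both.png

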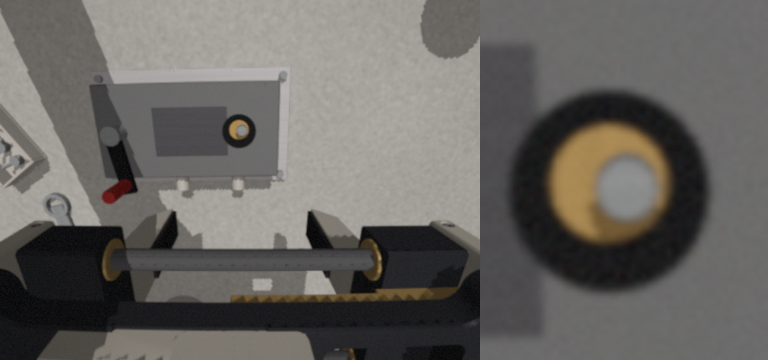

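The close view shows the base with its black disc at (239,130). In the crop the disc is centred at (609,192) and the pin top at (628,188), so the pin is off-nominal towards base +y. The knob is at (117,190) and the pivot at (110,135). Measuring precisely now.

Run:
```python
from h import *
import json
c=json.load(open("w2.json")); im=cv2.imread("pics/w2.png").astype(int); S=1.42
W=lambda px,z: world("wrist",(np.atleast_2d(px)+.5)/S-.5,z,c)
x0,y0=360,164
sub=im[y0:y0+100,x0:x0+80]; hsv=cv2.cvtColor(sub.astype(np.uint8),cv2.COLOR_BGR2HSV)
dark=(sub.max(2)<45)|((hsv[:,:,1]>70)&(hsv[:,:,0]<35))
n,l,st,ce=cv2.connectedComponentsWithStats(dark.astype(np.uint8)); k=1+st[1:,4].argmax()
cn=max(cv2.findContours((l==k).astype(np.uint8),0,2)[0],key=cv2.contourArea); (ex,ey),ax,_=cv2.fitEllipse(cn); print("disc",ex+x0,ey+y0,ax)
br=((hsv[:,:,1]>70)&(hsv[:,:,0]<35)&(l==k)).astype(np.uint8); cb=max(cv2.findContours(br,0,2)[0],key=cv2.contourArea); hull=cv2.convexHull(cb); print("brass",cv2.fitEllipse(hull)[0],cv2.fitEllipse(hull)[1])
pinm=((hsv[:,:,1]<50)&(hsv[:,:,2]>95)).astype(np.uint8); m=np.zeros_like(pinm); cv2.circle(m,(41,52),13,1,-1); pinm&=m
pc=max(cv2.findContours(pinm,0,2)[0],key=cv2.contourArea); (px,py),pa,_=cv2.fitEllipse(pc); print("pin",px+x0,py+y0,pa)
D=W([ex+x0,ey+y0],.04)[0]; P=W([px+x0,py+y0],.049)[0]; B=W(np.array(cv2.fitEllipse(hull)[0])+[x0,y0],.04)[0]; print("disc",D,"pin",P,"brass",B)
g=cv2.cvtColor(im.astype(np.uint8),cv2.COLOR_BGR2GRAY)
L=cv2.createLineSegmentDetector().detect(g)[0][:,0]
for s in L:
    if np.hypot(s[2]-s[0],s[3]-s[1])>60 and max(s[1],s[3])<330 and 100<min(s[0],s[2]) and max(s[0],s[2])<520:
        a=W(s.reshape(2,2),.04); d=a[1]-a[0]; th=np.arctan2(d[1],d[0])%np.pi; print(s.round(),"len",np.linalg.norm(d),"ang",th, "mod90",th%(np.pi/2))
```

```text
disc 395.1835746765137 216.6379623413086 (52.75525665283203, 53.02020263671875)
brass (35.51753234863281, 50.41400909423828) (35.70643997192383, 36.18050765991211)
pin 400.29972076416016 216.01962661743164 (16.001644134521484, 17.691829681396484)
disc [0.5182 0.2545 0.04  ] pin [0.5178 0.2578 0.049 ] brass [0.517  0.2552 0.04  ]
[202. 231. 228. 315.] len 0.05277631523931931 ang 2.9724264271387675 mod90 1.401630100343871
[464. 134. 460. 279.] len 0.08153251561697504 ang 2.8157743269832443 mod90 1.2449780001883477
[196. 300. 176. 243.] len 0.03613056053903231 ang 2.98107431812871 mod90 1.4102779913338135
[189. 138. 459. 132.] len 0.14754401985458632 ang 1.2449910040647534 mod90 1.2449910040647534
[174. 293. 147. 142.] len 0.08753177182641535 ang 2.8147556164809897 mod90 1.2439592896860932
[376. 257. 259. 259.] len 0.06893279271460752 ang 1.2444332425890523 mod90 1.2444332425890523
[259. 257. 250. 179.] len 0.04432649554254316 ang 2.8141052131790603 mod90 1.2433088863841637
[252. 178. 373. 175.] len 0.06799497765919328 ang 1.2464739786471999 mod90 1.2464739786471999
[381. 292. 316. 294.] len 0.03945714873071479 ang 1.2520866409878642 mod90 1.2520866409878642
```

Call:
step_arm --commands '[{"translation": [-14.6,-35,-15],"roll": 0},{"translation": [-14.6,-35,-15],"roll": 0},{"translation": [-14.6,-35,0],"roll": 0},{"translation": [-14.6,-35,0],"roll": 0},{"translation": [-14.6,-35,0],"roll": 0},{"translation": [-14.6,-35,0],"roll": 0},{"translation": [-14.6,-35,0],"roll": 0},{"translation": [-14.6,-35,0],"roll": 0},{"translation": [-14.6,-35,0],"roll": 0},{"translation": [-14.6,-35,0],"roll": 0},{"translation": [-14.6,-35,0],"roll": 0},{"translation": [-14.6,-35,0],"roll": 0},{"translation": [-14.6,-35,0],"roll": 0},{"translation": [0,0,0],"roll": 0},{"translation": [0,0,0],"roll": 0}]'

```text
time: 4.0
tool_pos: [0.5971, -0.2554, 0.1528]
tool_rot: [-3.141, 0.003, 2.798]
contact_force: [0.3, 0.5, 0.1]
opening: 0.0917
grip_force: 0.0
```

Run:
```python
from h import *
import json
c=get_calibration("wrist"); json.dump({k:np.array(v).tolist() for k,v in c.items()},open("w3.json","w"))
save("wrist","pics/w3.png",scale=1.42)
o=observe(); print(o["time"],o["tool_pos"],o["tool_rot"],o["contact_force"])
im=cv2.imread("pics/w3.png").astype(int); S=1.42
W=lambda px,z: world("wrist",(np.atleast_2d(px)+.5)/S-.5,z,c)
for n in ["plate","plate_hole"]: print(n,[(np.round(d["at"],4).tolist(),round(d["confidence"],2),(pix("wrist",d["at"])[0]*S).round().tolist()) for d in search_frame("wrist",n)])
g=cv2.cvtColor(im.astype(np.uint8),cv2.COLOR_BGR2GRAY)
for s in cv2.createLineSegmentDetector().detect(g)[0][:,0]:
    if np.hypot(s[2]-s[0],s[3]-s[1])>40 and max(s[1],s[3])<360:
        a=W(s.reshape(2,2),.01); d=a[1]-a[0]; th=np.arctan2(d[1],d[0])%np.pi; print(s.round(),a[:,:2].round(4).tolist(),"len",round(np.linalg.norm(d),4),"ang",round(th,3))
```

```text
4.05 [ 0.5972 -0.2537  0.1525] [3.1413 0.002  2.7998] [ 0.1719  0.2417 -0.3718]
plate [([0.4325, -0.2441, 0.0037], 0.91, [328.0, 44.0]), ([0.5497, -0.2386, 0.0062], 0.86, [396.0, 210.0])]
plate_hole [([0.4289, -0.2416, 0.01], 0.87, [327.0, 34.0])]
[723. 212. 723.  83.] [[0.6308, -0.0137], [0.5428, -0.0029]] len 0.0886 ang 3.019
[730.  82. 730. 209.] [[0.5434, 0.0017], [0.6305, -0.0088]] len 0.0877 ang 3.022
[713. 134. 663. 297.] [[0.5737, -0.0143], [0.6816, -0.0674]] len 0.1203 ang 2.684
[329.  88. 406.  13.] [[0.4586, -0.2556], [0.4344, -0.1925]] len 0.0676 ang 1.936
[442. 333. 509. 345.] [[0.6516, -0.2398], [0.6798, -0.1919]] len 0.0555 ang 1.04
[377. 264. 329. 261.] [[0.5824, -0.2681], [0.5679, -0.3007]] len 0.0356 ang 1.153
[603. 114. 615.  60.] [[0.5358, -0.0864], [0.5055, -0.0715]] len 0.0337 ang 2.685
[385. 324. 441. 333.] [[0.6294, -0.2791], [0.6513, -0.2403]] len 0.0445 ang 1.057
[328. 157. 483. 169.] [[0.4989, -0.2729], [0.5429, -0.1739]] len 0.1084 ang 1.153
[245. 358. 284. 346.] [[0.619, -0.397], [0.6195, -0.3624]] len 0.0347 ang 1.555
[590. 169. 602. 118.] [[0.568, -0.1024], [0.5377, -0.0872]] len 0.0339 ang 2.675
[484. 169. 476. 230.] [[0.5436, -0.1733], [0.583, -0.1908]] len 0.0431 ang 2.722
[468. 271. 413. 267.] [[0.6107, -0.2053], [0.5933, -0.2434]] len 0.0419 ang 1.143
[575. 230. 590. 171.] [[0.6071, -0.1218], [0.5696, -0.1028]] len 0.042 ang 2.673
[552. 330. 575. 233.] [[0.679, -0.1567], [0.6091, -0.1224]] len 0.0779 ang 2.685
[404.  21. 333.  90.] [[0.4384, -0.1957], [0.4608, -0.2538]] len 0.0623 ang 1.938
[422. 189. 418. 231.] [[0.542, -0.2187], [0.569, -0.2308]] len 0.0296 ang 2.72
[752.  77. 751. 202.] [[0.5452, 0.0173], [0.6303, 0.0075]] len 0.0857 ang 3.028
```

View pics/w3.png

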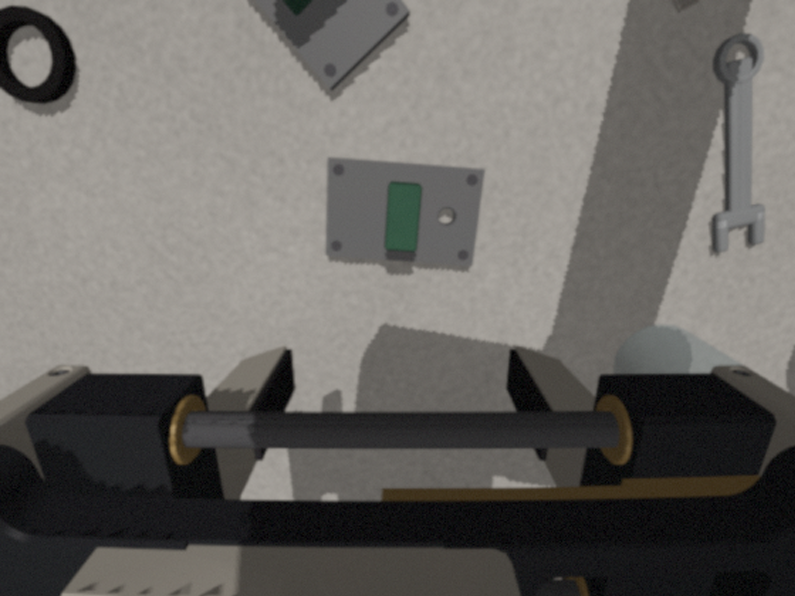

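The wrist picture shows the chosen far plate at (405,213) with its green grip at (403,216) and its hole at (447,216) on the right, towards base +y. The near look-alike is cut off at the top (330,40), with the wrench on the right and the collar at the left. Checking the centre from the grip and hole.

Run:
```python
from h import *
import json
c=json.load(open("w3.json")); S=1.42; im=cv2.imread("pics/w3.png"); hsv=cv2.cvtColor(im,cv2.COLOR_BGR2HSV)
W=lambda px,z: world("wrist",(np.atleast_2d(px)+.5)/S-.5,z,c)
gm=((hsv[:,:,1]>90)&(hsv[:,:,0]>45)&(hsv[:,:,0]<95)&(hsv[:,:,2]>75)).astype(np.uint8); gm[:120]=0
k=max(cv2.findContours(gm,0,2)[0],key=cv2.contourArea); r=cv2.minAreaRect(k); print(r)
a=W(cv2.boxPoints(r),.038); C=a.mean(0); print("grip",C,[np.linalg.norm(a[i]-a[i-1]).round(4) for i in range(4)])
print("hole",W([447,216],.01))
th=1.151; y=np.array([np.cos(th),np.sin(th)]); print("centre+32y",C[:2]+.032*y)
from scipy.spatial.transform import Rotation as R
M=R.from_euler("xyz",[np.pi,0,th+np.pi/2]).as_matrix(); t=C.copy(); t[2]=.06; print("shift after roll",shift(t,M), observe()["tool_rot"][2]-th-np.pi/2)
t[:2]=[.5533,-.2374]; print(shift(t,M))
```

```text
((402.6364440917969, 216.65826416015625), (28.846895217895508, 64.52691650390625), 4.23639440536499)
grip [ 0.5526 -0.2373  0.038 ] [np.float64(0.0194), np.float64(0.042), np.float64(0.0185), np.float64(0.0421)]
hole [[ 0.5659 -0.2078  0.01  ]]
centre+32y [ 0.5656 -0.2081]
shift after roll [47.0826 -4.5851 92.064 ] 0.08041371975214484
[46.3732 -4.4054 92.064 ]
```

Call:
step_arm --commands '[{"translation": [0,0,0],"roll": 0.079},{"translation": [11.7,-1.1,23],"roll": 0},{"translation": [11.7,-1.1,23],"roll": 0},{"translation": [11.7,-1.1,23],"roll": 0},{"translation": [11.7,-1.2,23],"roll": 0},{"translation": [0,0,15],"roll": 0},{"translation": [0,0,15],"roll": 0},{"translation": [0,0,8],"roll": 0},{"translation": [0,0,7],"roll": 0},{"translation": [0,0,0],"roll": 0},{"translation": [0,0,0],"roll": 0},{"translation": [0,0,0],"roll": 0}]'

```text
time: 5.15
tool_pos: [0.5534, -0.2389, 0.0147]
tool_rot: [-3.141, 0.002, 2.722]
contact_force: [0.1, 0.7, -0.3]
opening: 0.0919
grip_force: 0.0
```

Call:
step_arm --commands '[{"translation": [0,0,0],"roll": 0},{"translation": [0,0,0],"roll": 0},{"translation": [0,0,0],"roll": 0},{"translation": [0,0,0],"roll": 0},{"translation": [0,0,0],"roll": 0},{"translation": [0,0,0],"roll": 0},{"translation": [0,0,0],"roll": 0},{"translation": [0,0,0],"roll": 0},{"translation": [0,0,0],"roll": 0},{"translation": [0,0,0],"roll": 0},{"translation": [0,0,0],"roll": 0},{"translation": [0,0,0],"roll": 0}]' --fingers 0 --grip_force 25

```text
time: 6.15
tool_pos: [0.5527, -0.2388, 0.0137]
tool_rot: [3.141, -0.0, 2.722]
contact_force: [-0.1, 1.0, 0.5]
opening: 0.0214
grip_force: 25.0
```

Call:
step_arm --commands '[{"translation": [0,0,-10],"roll": 0},{"translation": [0,0,-20],"roll": 0},{"translation": [0,0,-30],"roll": 0},{"translation": [0,0,-30],"roll": 0},{"translation": [0,0,-30],"roll": 0},{"translation": [0,0,0],"roll": -0.093},{"translation": [0,0,0],"roll": 0},{"translation": [0,0,0],"roll": 0}]'

```text
time: 6.82
tool_pos: [0.5522, -0.2385, 0.1337]
tool_rot: [3.141, -0.001, 2.813]
contact_force: [0.0, 0.7, -2.3]
opening: 0.0218
grip_force: 25.0
```

Call:
step_arm --commands '[{"translation": [6,13,0],"roll": 0},{"translation": [12,26,0],"roll": 0},{"translation": [12,26,0],"roll": 0},{"translation": [12,26,0],"roll": 0},{"translation": [12,26,0],"roll": 0},{"translation": [12,26,0],"roll": 0},{"translation": [12,26,0],"roll": 0},{"translation": [12,26,0],"roll": 0},{"translation": [12,26,0],"roll": 0},{"translation": [12,26,0],"roll": 0},{"translation": [12,26,0],"roll": 0},{"translation": [12,26,0],"roll": 0},{"translation": [12,26,0],"roll": 0},{"translation": [12,26,0],"roll": 0},{"translation": [12,26,0],"roll": 0},{"translation": [12,26,0],"roll": 0},{"translation": [6,13,0],"roll": 0},{"translation": [0,11,0],"roll": 0},{"translation": [0,0,0],"roll": 0},{"translation": [0,0,0],"roll": 0}]'

```text
time: 8.48
tool_pos: [0.5075, 0.2271, 0.133]
tool_rot: [-3.14, -0.001, 2.815]
contact_force: [0.4, -0.4, -2.4]
opening: 0.0222
grip_force: 25.0
```

Run:
```python
from h import *
save("wrist","pics/w4.png",scale=1.42)
o=observe(); print(o["time"],o["tool_pos"],o["tool_rot"],o["contact_force"],o["opening"])
M,p=toolmat(); print(M.T@(np.array([.5075,.2275,p[2]])-p)*1000)
```

```text
8.5333 [0.5077 0.2265 0.1331] [-3.1405 -0.001   2.8141] [ 0.1135 -0.3538 -2.1353] 0.021761771098995377
[ 0.499   0.9017 -0.0005]
```

View pics/w4.png

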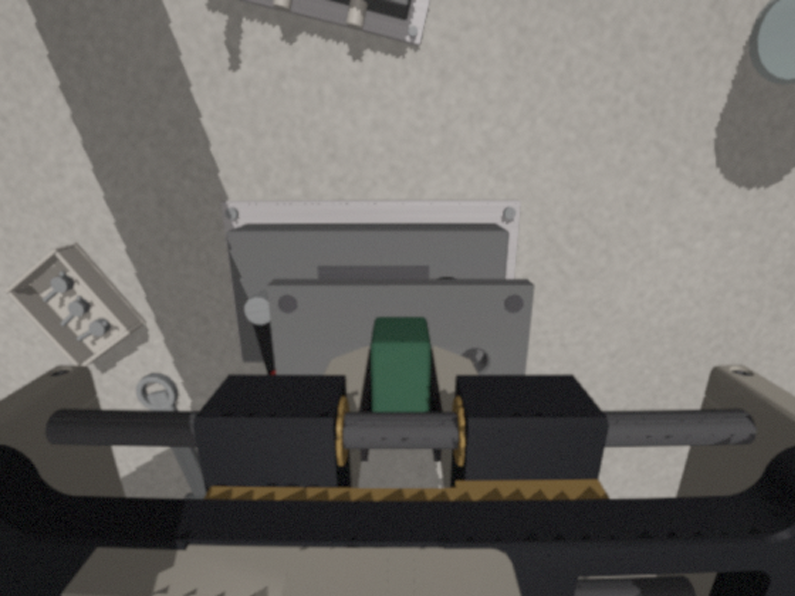

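Plate in hand, square above the base: far edge (270,281)–(532,281), hole at (480,358) partly behind the finger. Checking its pose in the tool frame.

Run:
```python
from h import *
S=1.42; c=get_calibration("wrist"); im=cv2.imread("pics/w4.png"); M,p=toolmat()
W=lambda px,z: world("wrist",(np.atleast_2d(px)+.5)/S-.5,z,c)
g=cv2.cvtColor(im,cv2.COLOR_BGR2GRAY)
for s in cv2.createLineSegmentDetector().detect(g)[0][:,0]:
    if np.hypot(s[2]-s[0],s[3]-s[1])>40 and 200<min(s[0],s[2]) and max(s[0],s[2])<550 and 190<min(s[1],s[3])<420:
        for z in ([.1294] if s[1]>260 else [.04]):
            q=(W(s.reshape(2,2),z)-p)@M*1000; print(s.round(),q[:,:2].round(1).tolist())
print("hole",(W([[478,358]],.1294)-p)@M*1000,"dots",(W([[287,303],[513,303]],.1294)-p)@M*1000)
print("pin in tool",(np.array([.5178,.2578,.049])-p)@M*1000)
```

```text
[243. 223. 497. 223.] [[48.0, -95.4], [48.0, 59.3]]
[358. 412. 374. 318.] [[-25.5, -18.6], [20.3, -10.7]]
[426. 318. 442. 412.] [[20.3, 11.5], [-25.5, 19.6]]
[276. 374. 344. 375.] [[-6.4, -54.7], [-6.4, -24.2]]
[267. 373. 253. 327.] [[-5.9, -58.4], [16.5, -62.2]]
[509. 229. 505. 276.] [[43.9, 66.9], [14.5, 67.1]]
[270. 322. 275. 373.] [[18.5, -54.8], [-5.6, -55.1]]
[340. 447. 342. 407.] [[-44.8, -27.8], [-22.8, -25.8]]
[534. 284. 525. 371.] [[35.2, 55.5], [-4.6, 55.5]]
[377. 316. 423. 316.] [[21.1, -9.3], [21.1, 10.1]]
[371. 351. 372. 412.] [[5.3, -12.0], [-25.5, -12.5]]
[242. 360. 226. 241.] [[0.4, -68.8], [53.4, -68.9]]
[452. 278. 503. 278.] [[37.9, 21.6], [37.6, 42.5]]
[529. 284. 268. 285.] [[35.1, 53.6], [35.0, -53.8]]
[502. 230. 232. 231.] [[43.2, 62.7], [43.3, -102.9]]
[274. 278. 317. 278.] [[37.8, -51.0], [37.7, -33.5]]
[374. 411. 423. 411.] [[-25.0, -11.3], [-24.9, 10.9]]
[319. 265. 427. 265.] [[43.2, -32.2], [43.3, 11.3]]
[427. 342. 373. 342.] [[9.5, 11.9], [9.2, -11.2]]
hole [[ 1.7064 34.3314  3.6815]] dots [[ 27.0474 -46.7061   3.795 ]
 [ 27.0028  47.4826   3.6923]]
pin in tool [ 0.4099 32.9962 84.0817]
```

Call:
step_arm --commands '[{"translation": [0,0,10],"roll": 0},{"translation": [0,0,15],"roll": 0},{"translation": [0,0,15],"roll": 0},{"translation": [0,0,10],"roll": 0},{"translation": [0,0,7],"roll": 0},{"translation": [0,0,4],"roll": 0},{"translation": [0,0,3],"roll": 0},{"translation": [0,0,2],"roll": 0},{"translation": [0,0,0],"roll": 0},{"translation": [0,0,0],"roll": 0},{"translation": [0,0,0],"roll": 0}]'

```text
time: 9.45
tool_pos: [0.5083, 0.2273, 0.0682]
tool_rot: [3.141, 0.001, 2.815]
contact_force: [-0.3, -1.0, -2.5]
opening: 0.0218
grip_force: 25.0
```

Call:
step_arm --commands '[{"translation": [0,0,1],"roll": 0},{"translation": [0,0,1],"roll": 0},{"translation": [0,0,1],"roll": 0},{"translation": [0,0,0],"roll": 0}]'

```text
time: 9.78
tool_pos: [0.5078, 0.2272, 0.0646]
tool_rot: [-3.142, -0.0, 2.815]
contact_force: [0.3, -0.2, -1.6]
opening: 0.0217
grip_force: 25.0
```

Call:
step_arm --commands '[{"translation": [0,0,0.5],"roll": 0},{"translation": [0,0,0.5],"roll": 0},{"translation": [0,0,0.5],"roll": 0},{"translation": [0,0,0],"roll": 0},{"translation": [0,0,0],"roll": 0}]'

```text
time: 10.2
tool_pos: [0.5079, 0.2272, 0.0632]
tool_rot: [-3.142, -0.0, 2.815]
contact_force: [-0.1, 0.3, -2.7]
opening: 0.022
grip_force: 25.0
```

Call:
step_arm --commands '[{"translation": [0,0,0.5],"roll": 0},{"translation": [0,0,0.5],"roll": 0},{"translation": [0,0,0],"roll": 0},{"translation": [0,0,0],"roll": 0}]'

```text
time: 10.53
tool_pos: [0.5079, 0.2272, 0.0622]
tool_rot: [3.142, -0.0, 2.815]
contact_force: [-0.4, 0.0, -1.3]
opening: 0.0218
grip_force: 25.0
```

Call:
step_arm --commands '[{"translation": [0,0,0.5],"roll": 0},{"translation": [0,0,0.5],"roll": 0},{"translation": [0,0,0],"roll": 0},{"translation": [0,0,0],"roll": 0}]'

```text
time: 10.87
tool_pos: [0.5079, 0.2272, 0.0612]
tool_rot: [3.142, -0.0, 2.815]
contact_force: [-0.3, 0.0, -2.0]
opening: 0.0217
grip_force: 25.0
```

Call:
step_arm --commands '[{"translation": [0,0,0.5],"roll": 0},{"translation": [0,0,0.5],"roll": 0},{"translation": [0,0,0],"roll": 0},{"translation": [0,0,0],"roll": 0}]'

```text
time: 11.2
tool_pos: [0.5079, 0.2272, 0.0602]
tool_rot: [3.142, -0.0, 2.815]
contact_force: [-0.3, -1.1, -2.3]
opening: 0.0219
grip_force: 25.0
```

Call:
step_arm --commands '[{"translation": [0,0,0.5],"roll": 0},{"translation": [0,0,0.5],"roll": 0},{"translation": [0,0,0],"roll": 0},{"translation": [0,0,0],"roll": 0}]'

```text
time: 11.53
tool_pos: [0.5079, 0.2272, 0.0592]
tool_rot: [3.142, -0.0, 2.815]
contact_force: [0.1, 0.1, -2.2]
opening: 0.0216
grip_force: 25.0
```

Call:
step_arm --commands '[{"translation": [0,0,0.5],"roll": 0},{"translation": [0,0,0.5],"roll": 0},{"translation": [0,0,0.5],"roll": 0},{"translation": [0,0,0.5],"roll": 0},{"translation": [0,0,0],"roll": 0},{"translation": [0,0,0],"roll": 0}]'

```text
time: 12.03
tool_pos: [0.5079, 0.2272, 0.0572]
tool_rot: [3.142, -0.0, 2.815]
contact_force: [-1.0, 0.3, -1.8]
opening: 0.0218
grip_force: 25.0
```

Call:
step_arm --commands '[{"translation": [0,0,0.5],"roll": 0},{"translation": [0,0,0.5],"roll": 0},{"translation": [0,0,0.5],"roll": 0},{"translation": [0,0,0.5],"roll": 0},{"translation": [0,0,0],"roll": 0},{"translation": [0,0,0],"roll": 0}]'

```text
time: 12.53
tool_pos: [0.5079, 0.2272, 0.0552]
tool_rot: [-3.142, -0.0, 2.815]
contact_force: [0.1, 0.5, -2.5]
opening: 0.0216
grip_force: 25.0
```

Call:
step_arm --commands '[{"translation": [0,0,0.5],"roll": 0},{"translation": [0,0,0],"roll": 0},{"translation": [0,0,0],"roll": 0}]'

```text
time: 12.78
tool_pos: [0.508, 0.2272, 0.0547]
tool_rot: [3.142, 0.0, 2.815]
contact_force: [-0.4, -0.3, -2.1]
opening: 0.0218
grip_force: 25.0
```

Down to z ≈ 54.7 mm with no resistance, so the pin is in the hole. Continuing to the touch.

Call:
step_arm --commands '[{"translation": [0,0,0.3],"roll": 0},{"translation": [0,0,0.3],"roll": 0},{"translation": [0,0,0],"roll": 0},{"translation": [0,0,0],"roll": 0}]'

```text
time: 13.12
tool_pos: [0.508, 0.2272, 0.0541]
tool_rot: [3.142, -0.0, 2.815]
contact_force: [0.1, 0.9, -2.0]
opening: 0.0218
grip_force: 25.0
```

Call:
step_arm --commands '[{"translation": [0,0,0.3],"roll": 0},{"translation": [0,0,0],"roll": 0},{"translation": [0,0,0],"roll": 0}]'

```text
time: 13.37
tool_pos: [0.508, 0.2272, 0.0538]
tool_rot: [3.142, 0.0, 2.815]
contact_force: [-0.0, -1.1, -2.2]
opening: 0.022
grip_force: 25.0
```

Call:
step_arm --commands '[{"translation": [0,0,0.3],"roll": 0},{"translation": [0,0,0],"roll": 0},{"translation": [0,0,0],"roll": 0}]'

```text
time: 13.62
tool_pos: [0.508, 0.2272, 0.0537]
tool_rot: [3.141, 0.0, 2.815]
contact_force: [-0.1, 0.3, -0.7]
opening: 0.0218
grip_force: 25.0
```

Call:
step_arm --commands '[{"translation": [0,0,0.2],"roll": 0},{"translation": [0,0,0],"roll": 0},{"translation": [0,0,0],"roll": 0}]'

```text
time: 13.87
tool_pos: [0.508, 0.2272, 0.0536]
tool_rot: [3.141, 0.0, 2.815]
contact_force: [-1.9, -1.2, 3.6]
opening: 0.0218
grip_force: 25.0
```

Contact with the seat at z 53.6 mm (about 4–5 N). Releasing with a modest opening and lifting.

Call:
step_arm --commands '[{"translation": [0,0,0],"roll": 0},{"translation": [0,0,0],"roll": 0},{"translation": [0,0,0],"roll": 0},{"translation": [0,0,0],"roll": 0},{"translation": [0,0,0],"roll": 0},{"translation": [0,0,0],"roll": 0},{"translation": [0,0,0],"roll": 0}]' --fingers 0.48

```text
time: 14.45
tool_pos: [0.508, 0.2272, 0.0533]
tool_rot: [3.142, -0.0, 2.815]
contact_force: [-0.2, 0.1, 0.1]
opening: 0.0441
grip_force: 0.0
```

Call:
step_arm --commands '[{"translation": [0,0,-5],"roll": 0},{"translation": [0,0,-15],"roll": 0},{"translation": [0,0,-20],"roll": 0},{"translation": [-20,0,-20],"roll": 0},{"translation": [-20,0,-10],"roll": 0},{"translation": [-20,0,-10],"roll": 0},{"translation": [-10,0,0],"roll": 0},{"translation": [0,0,0],"roll": 0},{"translation": [0,0,0],"roll": 0}]'

```text
time: 15.2
tool_pos: [0.5734, 0.2045, 0.1323]
tool_rot: [-3.141, -0.002, 2.814]
contact_force: [-0.0, 0.8, -0.3]
opening: 0.0441
grip_force: 0.0
```

Run:
```python
from h import *
import json
c=get_calibration("wrist"); json.dump({k:np.array(v).tolist() for k,v in c.items()},open("w5.json","w"))
save("wrist","pics/w5.png",scale=1.42)
print([(np.round(d["at"],4).tolist(),round(d["confidence"],2),(pix("wrist",d["at"])[0]*1.42).round().tolist()) for d in search_frame("wrist","clamp_knob")])
o=observe(); print(o["time"],o["tool_pos"],o["tool_rot"],o["contact_force"],o["opening"])
```

```text
[([0.504, 0.1452, 0.055], 0.95, [262.0, 231.0]), ([0.545, 0.0083, 0.0052], 0.43, [143.0, 330.0]), ([0.5078, 0.2295, 0.0504], 0.28, [404.0, 188.0])]
15.3 [0.5727 0.2049 0.1322] [-3.1404 -0.0026  2.8152] [-1.3324 -0.0488 -0.1409] 0.04394813743568712
```

View pics/w5.png

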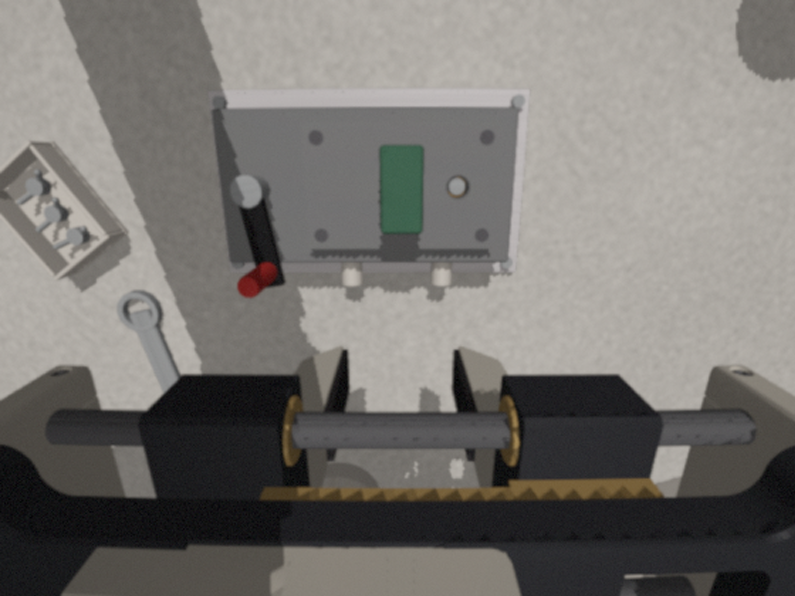

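The plate lies seated with the pin visible in its hole at (457,187) and the grip at (402,189). The clamp pivot is at (246,190), the bar points down in the image and the knob top is at (249,287). Checking the pivot and knob estimates.

Run:
```python
from h import *
import json
c=json.load(open("w5.json")); S=1.42; p=np.array([.5730,.2047,.1322])
y=np.array([.3207,.9472]); x=np.array([.9472,-.3207]); piv=np.array([.4816,.1465]); k=piv+.046*x
P=lambda q,z: pix("wrist",[*q,z],c)[0]*S
print("knob top",P(k,.092),"knob foot",P(k,.058),"pivot",P(piv,.058),P(piv,.07),k)
im=cv2.imread("pics/w5.png"); h=cv2.cvtColor(im,cv2.COLOR_BGR2HSV); m=((h[:,:,1]>150)&((h[:,:,0]<8)|(h[:,:,0]>172))).astype(np.uint8)
ys,xs=np.nonzero(m); print(xs.min(),xs.max(),ys.min(),ys.max()); print("seen knob top world",world("wrist",np.array([[249,287]])/S,.092,c))
print(shift([*k,.070]), observe()["qpos"])
```

```text
knob top [232.554  288.4815] knob foot [254.9409 271.6293] pivot [246.1933 190.9313] [238.0774 192.4257] [0.5252 0.1317]
238 277 262 296
seen knob top world [[0.5272 0.1401 0.092 ]]
[ 21.3701 -84.4857  62.3845] [ 0.2176  0.5775  1.4117  0.0003  1.1552 -1.0269]
```

The clamp starts near 0.19 rad: the knob is at ≈(0.527,0.140), not at zero angle. I'll align the fingers tangentially and cage the knob.

Call:
step_arm --commands '[{"translation": [0,0,0],"roll": -0.1},{"translation": [0,0,0],"roll": -0.087},{"translation": [12,-23.4,0],"roll": 0},{"translation": [12,-23.4,0],"roll": 0},{"translation": [12,-23.4,0],"roll": 0},{"translation": [0,0,15],"roll": 0},{"translation": [0,0,20],"roll": 0},{"translation": [0,0,15],"roll": 0},{"translation": [0,0,12],"roll": 0},{"translation": [0,0,0],"roll": 0},{"translation": [0,0,0],"roll": 0}]'

```text
time: 16.22
tool_pos: [0.5276, 0.1406, 0.0707]
tool_rot: [-3.141, -0.002, 3.002]
contact_force: [-0.4, 0.5, -0.1]
opening: 0.0441
grip_force: 0.0
```

Call:
step_arm --commands '[{"translation": [0,0,0],"roll": 0},{"translation": [0,0,0],"roll": 0},{"translation": [0,0,0],"roll": 0},{"translation": [0,0,0],"roll": 0}]' --fingers 0.22

```text
time: 16.55
tool_pos: [0.5291, 0.1403, 0.072]
tool_rot: [3.141, 0.001, 3.002]
contact_force: [-0.1, 0.6, -0.1]
opening: 0.0226
grip_force: 0.0
```

Run:
```python
from h import *
o=observe(); print(o["time"],o["tool_pos"],o["tool_rot"],o["contact_force"],o["opening"],o["grip_force"])
save("wrist","pics/w6.png",(80,150,400,420),1.5)
M,p=toolmat(); r=M.T@(np.array([.4816,.1465,p[2]])-p)*1000; print("pivot in tool mm",r)
# uniform row: roll -a about tool z, pivot fixed
for a in (.1,):
    c,s=np.cos(-a),np.sin(-a); Rz=np.array([[c,-s],[s,c]]); print("row t", r[:2]-Rz@r[:2])
```

```text
16.55 [0.5291 0.1403 0.072 ] [3.1412 0.0012 3.0019] [-0.0954  0.6383 -0.1022] 0.022560570541821215 0.0
pivot in tool mm [47.8241 -0.4586 -0.0402]
row t [0.2847 4.7722]
```

View pics/w6.png

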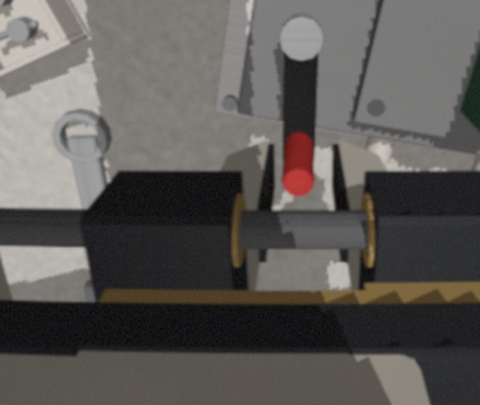

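The knob (298,165) is caged between the fingers, with the bar running straight along tool x to the pivot (300,38). Swinging about the pivot.

Call:
step_arm --commands '[{"translation": [0.2,4.7,0],"roll": -0.1},{"translation": [0.2,4.7,0],"roll": -0.1},{"translation": [0.2,4.7,0],"roll": -0.1},{"translation": [0.2,4.7,0],"roll": -0.1},{"translation": [0.2,4.7,0],"roll": -0.1},{"translation": [0.2,4.7,0],"roll": -0.1},{"translation": [0.2,4.7,0],"roll": -0.1},{"translation": [0,0,0],"roll": 0},{"translation": [0,0,0],"roll": 0}]'

```text
time: 17.35
tool_pos: [0.5224, 0.172, 0.0715]
tool_rot: [3.142, 0.001, -2.584]
contact_force: [0.1, 0.3, 0.3]
opening: 0.0202
grip_force: 0.0
```

Run:
```python
from h import *
o=observe(); print(o["time"],o["contact_force"],o["qpos"])
M,p=toolmat(); print("pivot in tool mm",M.T@(np.array([.4816,.1465,p[2]])-p)*1000, o["tool_rot"])
```

```text
17.35 [0.058  0.3438 0.2847] [ 0.1785  0.5559  1.6523  0.0003  0.9329 -1.9499]
pivot in tool mm [48.1312 -0.011  -0.0286] [ 3.1415  0.0006 -2.5842]
```

Call:
step_arm --commands '[{"translation": [0.2,4.7,0],"roll": -0.1},{"translation": [0.2,4.7,0],"roll": -0.1},{"translation": [0.2,4.7,0],"roll": -0.1},{"translation": [0.2,4.7,0],"roll": -0.1},{"translation": [0.2,4.7,0],"roll": -0.1},{"translation": [0.2,4.7,0],"roll": -0.1},{"translation": [0.2,4.7,0],"roll": -0.1},{"translation": [0.15,3.3,0],"roll": -0.07},{"translation": [0,0,0],"roll": 0},{"translation": [0,0,0],"roll": 0}]'

```text
time: 18.18
tool_pos: [0.4945, 0.1929, 0.0716]
tool_rot: [-3.14, 0.001, -1.816]
contact_force: [1.8, 0.6, -0.7]
opening: 0.0202
grip_force: 0.9
```

Call:
step_arm --commands '[{"translation": [0,0,0],"roll": 0},{"translation": [0,0,0],"roll": 0},{"translation": [0,0,0],"roll": 0}]' --fingers 0.4

```text
time: 18.43
tool_pos: [0.4935, 0.1925, 0.0712]
tool_rot: [3.141, -0.0, -1.813]
contact_force: [0.7, -0.2, 0.7]
opening: 0.0344
grip_force: 0.0
```

Call:
step_arm --commands '[{"translation": [0,0,-15],"roll": 0},{"translation": [0,0,-20],"roll": 0},{"translation": [0,0,-20],"roll": 0},{"translation": [-20,0,-20],"roll": 0},{"translation": [-20,0,-20],"roll": 0},{"translation": [-20,0,0],"roll": 0},{"translation": [0,0,0],"roll": 0},{"translation": [0,0,0],"roll": 0}]'

```text
time: 19.1
tool_pos: [0.5077, 0.2514, 0.166]
tool_rot: [3.141, -0.001, -1.811]
contact_force: [-1.1, -0.7, -1.0]
opening: 0.0364
grip_force: 0.0
```

Run:
```python
from h import *
save("wrist","pics/w7.png")
c=get_calibration("wrist")
print([(np.round(d["at"],4).tolist(),round(d["confidence"],2)) for d in search_frame("wrist","clamp_knob")])
o=observe(); print(o["time"],o["tool_pos"],o["contact_force"])
piv=np.array([.4816,.1465]); 
for a in (1.2,1.3,1.5,1.57,1.65): print(a,pix("wrist",[*(piv+.046*np.array([np.cos(a-.3263),np.sin(a-.3263)])),.092],c)[0])
```

```text
[([0.2915, 0.1976, 0.0417], 0.77), ([0.4883, 0.1648, 0.056], 0.72)]
19.2 [0.5073 0.2503 0.1655] [-0.359  -0.2207 -0.1705]
1.2 [257.879  138.1988]
1.3 [263.3314 140.5612]
1.5 [274.7081 143.5711]
1.57 [278.7823 144.0722]
1.65 [283.4631 144.2899]
```

View pics/w7.png

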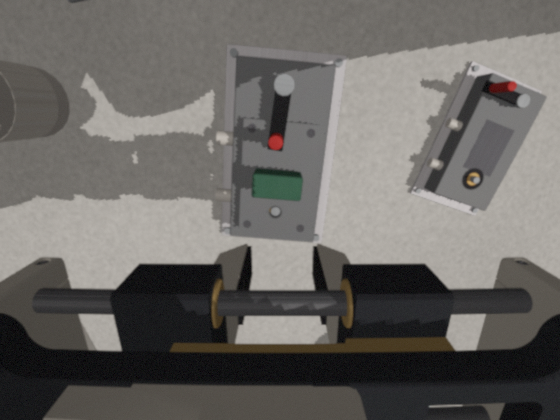

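The bar lies over the plate: the knob top at (276,143) corresponds to about 1.52 rad. The pin shows in the plate's hole at (275,211), the plate is square, and the gripper is clear. Handing in.

```bash
python3 -c "
from cell import hand_in
print(hand_in())"
```

```text
the job is handed in; nothing more can be done
None
```

I handed the job in at about 19 s: the plate is seated on the larger base with its hole over the pin, and the clamp is swung over it to about 1.52 rad. The gripper is clear and no bystander was knowingly touched; the hand-in returned no verdict.

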